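# Fit the square-socket mill cartridge to the bench drive

## Task

Fit the cartridge with the square socket onto the drive unit: take it from the rack by its socket end, lay it down flat on the table and let go, then take it again by its tail end and push it along the trough onto the square drive, fully home until the spring ball clicks in, and let go. The jar that stands in front of the trough is in the way: set it aside, upright on the table. Leave the other cartridge in the rack, and do not tip the jars or shift the beaker, label roll and petri dish.

Things in the scene. Friction and masses are not known exactly. Their poses are not given: they have to be found in the camera images.
- cartridge_center (a point): Square-bodied aluminium mill cartridge, 190 mm long, 0.25 kg: body 44 x 44 mm, 157 mm long, then a steel square hub 38 x 38 mm, 33 mm long, with a square socket in its end. Point: centre of the whole (95 mm from either end, 22 mm above its underside); x along it to the socket end, z up. It lies in a rack bay, socket end sticking out about 85 mm; only there can fingers reach its sides.
- cartridge_mouth (a point): Centre of the mouth of the cartridge's square socket, on its end face, 95 mm along x from the cartridge's centre; x points out of the socket. Bore 22 mm square with a lead-in flared to about 29 mm over the first 6 mm, 34 mm deep, with a groove 15 to 27 mm inside the mouth that takes the ball. It fits any side up.
- round_cartridge_center (a point): The other cartridge in the rack: same body and length, but a round hub (38 mm across) instead of a square one; it does not fit and stays there. Point and axes as for the square one. 34 mm are free between the two bodies; which bay holds which varies.
- rack_mouth (a point): White fixed rack, two open-topped bays side by side, 78 mm apart (at y = +39 and -39 mm). Point: midway between them at the front edge of their walls, on the bay floor, 6 mm above the table. x points into the bays (107 mm to the back wall; rack 115 mm long, 142 mm wide; walls 53 mm above the table). A 30 mm wide floor tongue runs 50 mm out under each cartridge.
- drive_shoulder (a point): Fixed bench drive unit, grey housing 150 x 140 x 155 mm; a level steel square drive, 20 mm square, 31 mm long, sticks out of its front. Point: on the drive's axis at the shoulder at its root, 60 mm above the table, 72 mm before the housing's centre. x points into the housing: push the cartridge towards +x. Home, the socket's mouth is at this point and the cartridge lies along x.
- trough_end (a point): Centre of the front end of the open-topped trough round the drive, on its bed: 83 mm before the drive shoulder, 36.5 mm above the table (1.5 mm under a fitted cartridge); x as for the drive. Its side cheeks, 88 mm high above the table, stand 56 mm apart inside and 72 mm over all, so no finger fits beside a cartridge in it.
- drive_ball (a joint): Spring ball in the top face of the drive, 20.5 mm before the shoulder, 12 mm across, standing 4.5 mm proud. 0 is fully out, grows to 0.005 (m) as it is pressed in. It takes roughly 10 N of push to get the socket over it; it springs out again in the socket's groove once the mouth is within about 2.5 mm of the shoulder.
- jar_a_center (a point): Large screw-lid sample jar, 60 mm across, 75 mm high, blue lid; the point is its centre. One of the two jars stands in front of the trough, 60 to 100 mm from its end; which one varies.
- jar_c_center (a point): Small screw-lid sample jar, 52 mm across, 62 mm high, pale lid; the point is its centre.
- beaker_center (a point): Plastic beaker, 68 mm across, 89 mm high, to be left alone; the point is its centre.
- label_roll_center (a point): Roll of labels lying flat, 68 mm across, 38 mm high, to be left alone; the point is its centre.
- petri_1_center (a point): Petri dish, 90 mm across, 15 mm high, near the robot, to be left alone; the point is its centre.
Things that resemble listed ones, but are neither listed nor needed, are in the scene too. Of the things like the part that bears jar_a_center, leave any that is red; of the rest the smaller one is meant.

How it is judged:
By the outcome, as a careful person would: the job done as asked, in the order asked, and still so for the second after the job is handed in, with the robot touching nothing.
It also fails if it takes over 72 s, if anything falls off the work surface, if the arm or the gripper's body presses on something with over 40 N, if the wrist force passes 120 N, or if a joint passes its speed limit or range.

## Robot

A 7-joint arm with a two-finger parallel gripper is mounted at the origin on a cart in front of the work surface, level with it; the furniture and walls round the work are solid. World frame = base frame: x ahead of the robot, y to its left, z up, the work surface at z = 0. Lengths are in m, angles in rad, forces in N, time in s.
With the tool pointing down it reaches from about 0.4 to 0.85 m from the base axis. Payload 10.4 kg.
Tool frame: the origin (TCP) lies at the centre of the arm's flange, where the gripper is bolted on; the fingertips stand 173 mm ahead of it and the grasp point (between the pads) lies 155 mm ahead of it; z points along the fingers, y is the line along which they close (so a half turn about z gives the same grasp; the last joint's range is limited). The gripper opens to 85 mm and grips with 20 to 120 N. Pads are 22 mm wide; open, the fingers measure 114 mm over their backs; the gripper's body (76 mm by 85 mm) begins 54 mm behind the grasp point. The pads swing forward as they close: fully open they stand 13 mm farther back than shut.
Start: joints at [1.318, 0.332, -0.065, 1.46, 0.022, 1.35, -0.088], TCP at [0.142, -0.609, 0.405] pointing down, gripper open.
Joint ranges: [-2.6, 2.6], [-0.5, 2.12], [-1.47, 1.34], [0.16, 2.42], [-1.27, 4.41], [0.06, 2.06], [-2.6, 2.6]. Speed limits (rad/s): [2.22, 2.22, 2.79, 2.79, 3.14, 3.14, 3.14].

## Interface

Orientations are given as a unit quaternion [x, y, z, w].
In Python, from workcell import manip, viewer, finder gives the robot as it stands.
- The arm moves only by the tool arm_command, never from a script. Its argument "plan" is a list of rows, each an object with "dp": the shift along the tool's x, y, z in mm, a list of three; "spin": the turn about the tool's z in rad. A call has 1 to 5 rows; each row shifts and turns the commanded pose from where the row before left it, along the tool's axes as they then stand; what a row does not reach is not made up. A row lasts 1/10 s, in which the tool goes at most 50 mm and 8.59 degrees, less where a joint would pass 70% of its speed; a pose out of reach is approached as far as the arm can. A call is refused whole if a number of a shift passes 50 or a number of a turn 0.15, either way. A call with a gripper value outside its range is refused whole. "grip" is the closure, from -1 (fully open) to 1 (shut), set as the call begins (left out, the last holds). The fingers move at their own pace and stop on an object; "newtons" is the grip in N (left out, the last holds). Time passes only in rows, so rows that do not move let the fingers close. It gives the time, the measured TCP pose, the force, the opening and the grip force at its end, in the units of the state.
- manip.get_obs(): the state, without advancing time (a new reading comes with each control period).
- viewer.camera(name): name is "side" or "top" or "wrist"; returns the picture (400x640x3 uint8, blue, green, red); there is no depth.
- viewer.camera_params(name): a dict with "vertical_fov" (degrees; the focal length in pixels is half the picture's height over the tangent of half this angle, whatever the lens; pixels are square), "cx", "cy" (the principal point, pixels), "R" (3x3) and "t" (3): a world point X has camera coordinates R X + t; the wrist camera has in their place "T_tool_cam" (4x4, takes a point from camera to tool coordinates, whose origin is the TCP and whose axes are the flange's). Camera axes: x right, y down, z forward; pixel columns grow to the right and rows downward; lengths in m; the calibration is good to about 2 mm. A picture is of the moment at which its call begins: read the wrist's pose just before it. camera_params takes no time and is no camera call.
- manip.hand_in(): hands the job in; it is judged then, once.
Trained networks look in the newest picture that a camera, given by its name, has taken for a name from the list of things; names that differ only in an ending like _2 or _b are one class to them, and where a whole thing is asked for, a point or a joint stands for the part that bears it (a point fixed in the world has none). Each returns a list of dicts, best first, with "score" (0 to 1); they miss things now and then, are a little off and sometimes report something else, mostly with a low value. They report only what shows in the picture. A call takes as long as a camera call. They do not tell look-alikes from the thing itself.
- finder.find_in(camera, thing): "position" ([x, y, z] in m, in world coordinates, good to about 4 mm: the middle of the surface that is visible of it).
The state is a dict: "clock": time; "joint_pos": joint angles; "joint_velocities": joint speeds; "tau": joint torques, N m; "position": TCP position; "ee_rot": TCP orientation; "ft_force": force on the tool from outside, world axes, zero at the start; "torque": the same for the moment, N m; "grip_width": opening from 0.0 (shut) to 1.0 (fully open); "grasp_force": force on a finger pad.
Only numpy, scipy, OpenCV 4.12 (cv2) and the standard library are available. Lean on these libraries where they do the work, as an engineer would, in place of code of your own. Each camera call takes 0.05 s, during which the arm holds its last target. There are 200 camera calls.

## Working session

There is one attempt and no reset: what is moved stays moved. The work goes in short steps, Python scripts to look and compute and a tool call to move; the robot and the scene stay as the last step left them, time stands still between calls to the robot, and variables do not carry over. Pictures are saved under pics/ and viewed, at most 11 in all, crops included, and the job is handed in when it is done.

Besides the shell and the picture viewer there is one more tool, called by a JSON object that holds its "method" and its "body", one argument or row to a line. arm_command: Moves the arm, as the interface text tells. Its arguments: {"type":"object","properties":{"plan":{"type":"array","items":{"type":"object","properties":{"dp":{"type":"array","items":{"type":"number"}},"spin":{"type":"number"}}}},"grip":{"type":"number"},"newtons":{"type":"number"}},"required":["plan"]}

```bash
mkdir -p pics; ls; python3 - <<'E'
from workcell import manip, viewer, finder
import cv2,numpy as np
o=manip.get_obs(); print(o['clock'],o['position'],o['ee_rot'],o['grip_width'])
for c in ('top','side'):
    im=viewer.camera(c); cv2.imwrite(f'pics/{c}1.png',im)
    p=viewer.camera_params(c); print(c,p['vertical_fov'],p['cx'],p['cy'],np.round(p['R'],3).tolist(),np.round(p['t'],3).tolist())
for n in ['cartridge_center','cartridge_mouth','round_cartridge_center','rack_mouth','drive_shoulder','trough_end','jar_a_center','jar_c_center','beaker_center','label_roll_center','petri_1_center']:
    for c in ('top',):
        print(n,c,[(np.round(d['position'],3).tolist(),round(d['score'],2)) for d in finder.find_in(c,n)][:4])
E
```

```text
pics
0.0 [ 0.14233783 -0.60844932  0.40390077] [ 9.93404382e-01  1.14661296e-01 -1.26234108e-04 -7.11315433e-04] 0.9969247544052476
top 51.119650144715806 324.8416220592954 203.43604578510494 [[0.013, -1.0, -0.009], [-0.99, -0.012, -0.14], [0.14, 0.01, -0.99]] [-0.06, 0.539, 1.241]
side 48.860163338404384 322.10631956815183 206.33745687367636 [[-0.99, 0.14, -0.003], [0.105, 0.728, -0.678], [-0.093, -0.671, -0.735]] [0.516, 0.022, 1.124]
cartridge_center top [([0.567, 0.227, 0.05], 0.59)]
cartridge_mouth top [([0.569, 0.222, 0.049], 0.69)]
round_cartridge_center top [([0.494, 0.238, 0.052], 0.93)]
rack_mouth top [([0.545, 0.292, 0.051], 0.59)]
drive_shoulder top [([0.68, -0.085, 0.15], 0.83)]
trough_end top [([0.68, -0.084, 0.152], 0.8), ([0.426, -0.34, 0.064], 0.55)]
jar_a_center top [([0.498, -0.037, 0.075], 0.9), ([0.581, 0.057, 0.073], 0.82), ([0.312, 0.142, 0.102], 0.76)]
jar_c_center top [([0.426, -0.339, 0.066], 0.53), ([0.492, 0.238, 0.052], 0.49), ([0.71, 0.086, 0.038], 0.31)]
beaker_center top [([0.708, 0.085, 0.039], 0.68)]
label_roll_center top [([0.613, -0.367, 0.038], 0.89)]
petri_1_center top [([0.429, 0.028, 0.017], 0.81)]
```

View pics/top1.png

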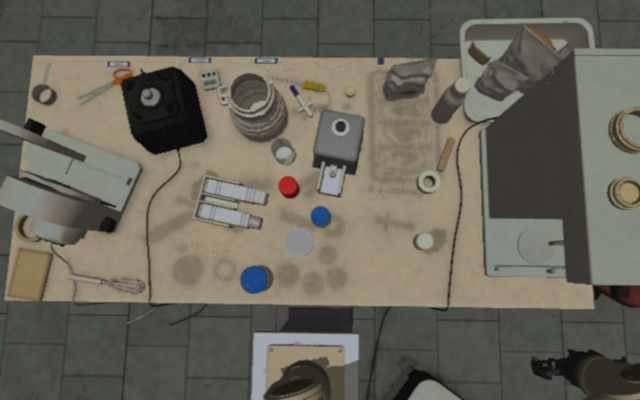

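View pics/side1.png

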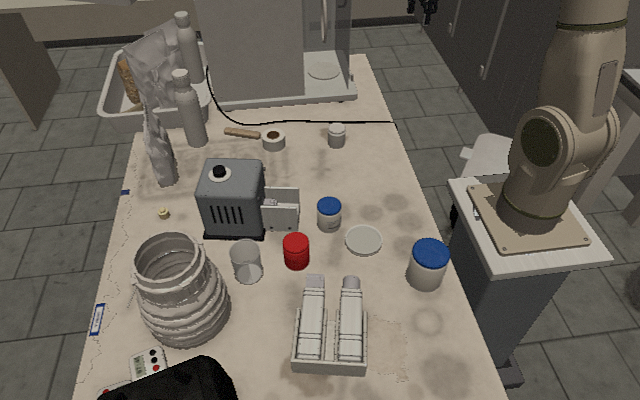

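The top view shows:
- Rack at about px (230,203), hubs pointing right. The square cartridge looks like the upper one (hub ≈ 262,197) and the round one the lower (≈ 257,223).
- Drive at (338,145), with its trough end at about (329,192).
- Small blue jar in front of the trough at (320,216). A red jar (289,187) and a larger blue jar (255,279) are look-alikes to leave alone.

The side view agrees.

```bash
cat > h.py <<'E'
from workcell import manip, viewer, finder
import cv2,numpy as np
from scipy.spatial.transform import Rotation as Ro
def st():
    o=manip.get_obs(); R=Ro.from_quat(o['ee_rot']).as_matrix()
    return o,np.array(o['position']),R,np.arctan2(R[1,0],R[0,0])
def go(x,y,z,yaw,step=48,spin=.14,pr=True):
    "rows from the present pose to TCP x,y,z and yaw of tool x (tool down)"
    o,p,R,y0=st(); d=(np.array([x,y,z])-p)*1000; s=-(yaw-y0)
    n=max(1,int(np.ceil(max(np.linalg.norm(d)/step,abs(s)/spin))))
    rows=[]
    for i in range(n):
        a=y0-s*i/n; M=np.array([[np.cos(a),np.sin(a),0],[np.sin(a),-np.cos(a),0],[0,0,-1]])
        rows.append((np.round(M.T@(d/n),1).tolist(),round(s/n,3)))
    if pr:
        print('t',o['clock'],'at',p.round(4),'yaw',round(y0,4),'d',d.round(1),'spin',round(s,3),'n',n)
        for r in rows: print(r)
def ray(cam,uv,z,pose=None):
    "world point at height z seen at pixel uv"
    P=viewer.camera_params(cam); f=200/np.tan(np.radians(P['vertical_fov'])/2)
    v=np.array([(uv[0]-P['cx'])/f,(uv[1]-P['cy'])/f,1])
    if cam=='wrist':
        T=np.array(P['T_tool_cam']); p,R=pose; c=p+R@T[:3,3]; w=R@T[:3,:3]@v
    else:
        Rc=np.array(P['R']); c=-Rc.T@np.array(P['t']); w=Rc.T@v
    return c+w*(z-c[2])/w[2]
def find(c,*ns):
    for n in ns: print(n,[(np.round(d['position'],4).tolist(),round(d['score'],2)) for d in finder.find_in(c,n)][:3])
E
python3 - <<'E'
from h import *
print({k:(np.round(v,3).tolist()) for k,v in viewer.camera_params('wrist').items()})
im=cv2.imread('pics/top1.png'); cv2.imwrite('pics/crop1.png',cv2.resize(im[100:250,185:385],(800,600),interpolation=cv2.INTER_CUBIC))
go(.46,-.04,.38,2.5)
E
```

```text
{'vertical_fov': 59.752, 'cx': 315.302, 'cy': 203.156, 'T_tool_cam': [[0.0, -0.96, -0.279, 0.07], [1.0, 0.001, -0.001, -0.0], [0.001, -0.279, 0.96, 0.031], [0.0, 0.0, 0.0, 1.0]]}
t 0.65 at [ 0.1424 -0.6086  0.4047] yaw 0.2298 d [317.6 568.6 -24.7] spin -2.27 n 17
([25.8, -28.3, 1.5], np.float64(-0.134))
([29.4, -24.6, 1.5], np.float64(-0.134))
([32.4, -20.5, 1.5], np.float64(-0.134))
([34.8, -16.0, 1.5], np.float64(-0.134))
([36.6, -11.2, 1.5], np.float64(-0.134))
([37.8, -6.2, 1.5], np.float64(-0.134))
([38.3, -1.2, 1.5], np.float64(-0.134))
([38.1, 3.9, 1.5], np.float64(-0.134))
([37.2, 9.0, 1.5], np.float64(-0.134))
([35.7, 13.9, 1.5], np.float64(-0.134))
([33.5, 18.5, 1.5], np.float64(-0.134))
([30.8, 22.8, 1.5], np.float64(-0.134))
([27.5, 26.7, 1.5], np.float64(-0.134))
([23.7, 30.1, 1.5], np.float64(-0.134))
([19.5, 33.0, 1.5], np.float64(-0.134))
([14.9, 35.3, 1.5], np.float64(-0.134))
([10.1, 37.0, 1.5], np.float64(-0.134))
```

View pics/crop1.png

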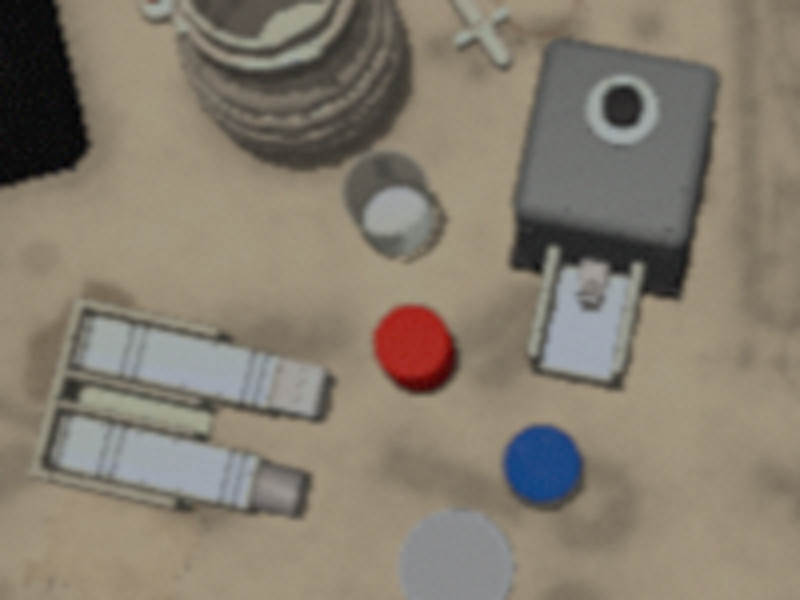

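The crop confirms the square hub on the upper cartridge (crop ≈ 300,388) and the round hub on the lower one. The blue jar is at (543,465), just in front of the trough. Moving over the jar.

{"method": "arm_command", "body": {
  "plan": [
    {"dp": [26,-28,1.5],"spin": -0.134},
    {"dp": [29,-25,1.5],"spin": -0.134},
    {"dp": [32,-20,1.5],"spin": -0.134},
    {"dp": [35,-16,1.5],"spin": -0.134},
    {"dp": [37,-11,1.5],"spin": -0.134}
  ],
  "grip": -1
}}

```text
clock: 1.15
position: [0.2365, -0.4402, 0.3973]
ee_rot: [0.899, 0.437, -0.0, 0.0]
ft_force: [0.6, 0.6, 1.0]
grip_width: 1.002
grasp_force: 0.0
```

{"method": "arm_command", "body": {
  "plan": [
    {"dp": [38,-6,1.5],"spin": -0.134},
    {"dp": [38,-1,1.5],"spin": -0.134},
    {"dp": [38,4,1.5],"spin": -0.134},
    {"dp": [37,9,1.5],"spin": -0.134},
    {"dp": [36,14,1.5],"spin": -0.134}
  ]
}}

```text
clock: 1.65
position: [0.3297, -0.2731, 0.3899]
ee_rot: [0.706, 0.709, -0.0, 0.0]
ft_force: [1.3, -0.1, 0.0]
grip_width: 1.002
grasp_force: 0.0
```

{"method": "arm_command", "body": {
  "plan": [
    {"dp": [33,18,1.5],"spin": -0.134},
    {"dp": [31,23,1.5],"spin": -0.134},
    {"dp": [27,27,1.5],"spin": -0.134},
    {"dp": [24,30,1.5],"spin": -0.134},
    {"dp": [19,33,1.5],"spin": -0.134}
  ]
}}

```text
clock: 2.15
position: [0.4223, -0.1061, 0.3825]
ee_rot: [0.433, 0.901, -0.0, 0.0]
ft_force: [1.3, -0.4, 0.5]
grip_width: 1.003
grasp_force: 0.0
```

{"method": "arm_command", "body": {
  "plan": [
    {"dp": [15,35,1.5],"spin": -0.134},
    {"dp": [10,37,1.5],"spin": -0.134},
    {"dp": [0,0,0]},
    {"dp": [0,0,0]}
  ]
}}

```text
invalid input at $.plan[2]: expected keys dp, spin
```

```bash
python3 - <<'E'
from h import *
o,p,R,y=st(); print(o['clock'],p.round(4),round(y,3),o['joint_pos'].round(2) if hasattr(o['joint_pos'],'round') else o['joint_pos'])
im=viewer.camera('wrist'); cv2.imwrite('pics/w1.png',im)
find('wrist','jar_a_center','drive_shoulder','trough_end','petri_1_center')
E
```

```text
2.15 [ 0.4223 -0.1061  0.3825] 2.245 [ 0.83 -0.05 -0.66  1.93 -0.03  1.25  0.86]
jar_a_center [([0.4896, -0.0408, 0.0748], 0.96), ([0.573, 0.0533, 0.0739], 0.68)]
drive_shoulder [([0.6446, -0.0532, 0.0605], 0.65)]
trough_end [([0.6425, -0.0482, 0.0581], 0.89)]
petri_1_center [([0.4206, 0.0244, 0.0145], 0.9)]
```

View pics/w1.png

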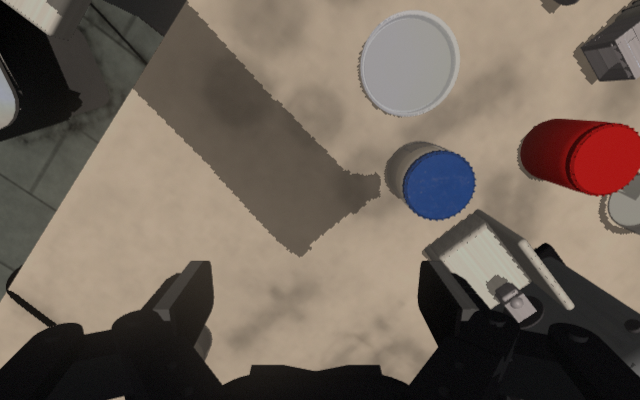

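The wrist view shows the jar lid centred at (438,185), the petri dish at (409,63), the red jar at right and the trough with its drive at (510,298).

```bash
python3 - <<'E'
from h import *
o,p,R,y=st()
im=cv2.imread('pics/w1.png'); hsv=cv2.cvtColor(im,cv2.COLOR_BGR2HSV)
m=cv2.inRange(hsv,(100,130,60),(125,255,255)); n,l,s,c=cv2.connectedComponentsWithStats(m); k=1+np.argmax(s[1:,4]); print(s[k],c[k])
j=ray('wrist',c[k],.073,(p,R)); print('jar',j.round(4))
go(j[0],j[1],.25,2.5)
E
```

```text
[ 404  151   71   69 3674] [438.94828525 185.05334785]
jar [ 0.4966 -0.0411  0.073 ]
t 2.4 at [ 0.4217 -0.1081  0.3822] yaw 2.2388 d [  75.    67.  -132.2] spin -0.261 n 4
([1.5, 25.1, 33.1], np.float64(-0.065))
([-0.1, 25.1, 33.1], np.float64(-0.065))
([-1.7, 25.1, 33.1], np.float64(-0.065))
([-3.4, 24.9, 33.1], np.float64(-0.065))
```

{"method": "arm_command", "body": {
  "plan": [
    {"dp": [1,25,33],"spin": -0.065},
    {"dp": [0,25,33],"spin": -0.065},
    {"dp": [-2,25,33],"spin": -0.065},
    {"dp": [-3,25,33],"spin": -0.065},
    {"dp": [0,0,0],"spin": 0}
  ]
}}

```text
clock: 2.9
position: [0.4964, -0.0403, 0.2457]
ee_rot: [0.314, 0.949, 0.001, -0.004]
ft_force: [0.2, 0.2, 0.1]
grip_width: 0.999
grasp_force: 0.0
```

```bash
python3 - <<'E'
from h import *
go(.496,-.04,.195,2.5)
E
```

```text
t 2.9 at [ 0.4964 -0.0403  0.2457] yaw 2.502 d [ -0.4   0.3 -50.7] spin 0.002 n 2
([0.2, 0.0, 25.4], np.float64(0.001))
([0.2, 0.0, 25.4], np.float64(0.001))
```

{"method": "arm_command", "body": {
  "plan": [
    {"dp": [0,0,25],"spin": 0},
    {"dp": [0,0,25],"spin": 0},
    {"dp": [0,0,0],"spin": 0}
  ]
}}

```text
clock: 3.2
position: [0.4953, -0.0428, 0.1983]
ee_rot: [0.317, 0.948, -0.001, -0.002]
ft_force: [-0.8, 0.0, 0.4]
grip_width: 1.001
grasp_force: 0.0
```

{"method": "arm_command", "body": {
  "plan": [
    {"dp": [0,0,0],"spin": 0},
    {"dp": [0,0,0],"spin": 0},
    {"dp": [0,0,0],"spin": 0},
    {"dp": [0,0,0],"spin": 0},
    {"dp": [0,0,0],"spin": 0}
  ],
  "grip": 1,
  "newtons": 40
}}

```text
clock: 3.7
position: [0.4975, -0.0415, 0.2022]
ee_rot: [0.316, 0.949, -0.0, 0.001]
ft_force: [-1.7, -0.6, 6.3]
grip_width: 0.685
grasp_force: 41.7
```

```bash
python3 - <<'E'
from h import *
o=st()[0]; print(o['grip_width'],o['grasp_force'],o['ft_force'])
go(.50,-.04,.30,2.5)
go(.60,-.27,.30,2.5)
E
```

```text
0.6849293758140033 41.69732876121998 [-1.70692765 -0.5871151   6.2986601 ]
t 3.7 at [ 0.4975 -0.0415  0.2022] yaw 2.499 d [ 2.5  1.5 97.8] spin -0.001 n 3
([-0.4, 0.9, -32.6], np.float64(-0.0))
([-0.4, 0.9, -32.6], np.float64(-0.0))
([-0.4, 0.9, -32.6], np.float64(-0.0))
t 3.7 at [ 0.4975 -0.0415  0.2022] yaw 2.499 d [ 102.5 -228.5   97.8] spin -0.001 n 6
([-36.5, -20.2, -16.3], np.float64(-0.0))
([-36.5, -20.3, -16.3], np.float64(-0.0))
([-36.5, -20.3, -16.3], np.float64(-0.0))
([-36.5, -20.3, -16.3], np.float64(-0.0))
([-36.5, -20.3, -16.3], np.float64(-0.0))
([-36.5, -20.3, -16.3], np.float64(-0.0))
```

{"method": "arm_command", "body": {
  "plan": [
    {"dp": [0,0,-25],"spin": 0},
    {"dp": [0,0,-40],"spin": 0},
    {"dp": [0,0,-40],"spin": 0},
    {"dp": [-36,-20,0],"spin": 0},
    {"dp": [-40,-22,0],"spin": 0}
  ]
}}

```text
clock: 4.2
position: [0.5332, -0.1202, 0.3088]
ee_rot: [0.314, 0.949, -0.001, 0.003]
ft_force: [1.2, -0.3, -1.3]
grip_width: 0.682
grasp_force: 44.2
```

{"method": "arm_command", "body": {
  "plan": [
    {"dp": [-40,-22,0],"spin": 0},
    {"dp": [-40,-22,0],"spin": 0},
    {"dp": [-40,-22,0],"spin": 0},
    {"dp": [-20,-15,0],"spin": 0},
    {"dp": [0,0,0],"spin": 0}
  ]
}}

```text
clock: 4.7
position: [0.5957, -0.274, 0.3058]
ee_rot: [0.318, 0.948, -0.001, 0.001]
ft_force: [-0.3, -1.1, -1.9]
grip_width: 0.686
grasp_force: 44.2
```

```bash
python3 - <<'E'
from h import *
o=st()[0]; print(o['grip_width'],o['grasp_force'],o['ft_force'])
go(.66,-.27,.203,2.5,36)
E
```

```text
0.6859437729634218 44.197963248007 [-0.25845586 -1.0602326  -1.9185344 ]
t 4.7 at [ 0.5957 -0.274   0.3058] yaw 2.4935 d [  64.3    4.  -102.8] spin -0.007 n 4
([-12.2, 10.5, 25.7], np.float64(-0.002))
([-12.2, 10.5, 25.7], np.float64(-0.002))
([-12.2, 10.5, 25.7], np.float64(-0.002))
([-12.3, 10.4, 25.7], np.float64(-0.002))
```

{"method": "arm_command", "body": {
  "plan": [
    {"dp": [-15,20,0],"spin": 0},
    {"dp": [-25,22,30],"spin": 0},
    {"dp": [-10,8,35],"spin": 0},
    {"dp": [0,0,22],"spin": 0},
    {"dp": [0,0,8],"spin": 0}
  ]
}}

```text
clock: 5.2
position: [0.6655, -0.2579, 0.2082]
ee_rot: [0.315, 0.949, 0.0, -0.002]
ft_force: [0.2, -0.1, -0.5]
grip_width: 0.684
grasp_force: 44.1
```

{"method": "arm_command", "body": {
  "plan": [
    {"dp": [0,0,4],"spin": 0},
    {"dp": [0,0,3],"spin": 0},
    {"dp": [0,0,0],"spin": 0}
  ]
}}

```text
clock: 5.5
position: [0.6663, -0.2591, 0.2047]
ee_rot: [0.316, 0.949, -0.0, 0.001]
ft_force: [0.2, -0.7, -1.8]
grip_width: 0.688
grasp_force: 44.2
```

{"method": "arm_command", "body": {
  "plan": [
    {"dp": [0,0,2],"spin": 0},
    {"dp": [0,0,0],"spin": 0}
  ]
}}

```text
clock: 5.7
position: [0.6665, -0.259, 0.2024]
ee_rot: [0.316, 0.949, -0.0, 0.001]
ft_force: [-0.1, -0.2, 2.5]
grip_width: 0.679
grasp_force: 44.5
```

Contact with the table, so I'll release and rise.

{"method": "arm_command", "body": {
  "plan": [
    {"dp": [0,0,0],"spin": 0},
    {"dp": [0,0,0],"spin": 0},
    {"dp": [0,0,0],"spin": 0},
    {"dp": [0,0,0],"spin": 0}
  ],
  "grip": -1
}}

```text
clock: 6.1
position: [0.6662, -0.2588, 0.2012]
ee_rot: [0.315, 0.949, -0.0, 0.0]
ft_force: [-0.5, 0.2, 0.8]
grip_width: 1.003
grasp_force: 0.0
```

{"method": "arm_command", "body": {
  "plan": [
    {"dp": [0,0,-20],"spin": 0},
    {"dp": [0,0,-45],"spin": 0},
    {"dp": [0,0,-45],"spin": 0},
    {"dp": [0,0,-45],"spin": 0},
    {"dp": [0,0,-20],"spin": 0}
  ]
}}

```text
clock: 6.6
position: [0.6666, -0.2586, 0.3816]
ee_rot: [0.315, 0.949, 0.0, 0.003]
ft_force: [0.4, -0.7, 1.4]
grip_width: 1.001
grasp_force: 0.0
```

```bash
python3 - <<'E'
from h import *
o=st()[0]; print(o['grip_width'],o['joint_pos'])
go(.48,-.06,.38,2.9)
E
```

```text
1.0006912390987848 [ 0.67432168  0.61097429 -0.59609354  1.18988872  0.33219663  1.42822604
  1.04909862]
t 6.6 at [ 0.6666 -0.2586  0.3816] yaw 2.4997 d [-186.6  198.6   -1.6] spin -0.4 n 6
([44.7, 7.9, 0.3], np.float64(-0.067))
([44.1, 10.9, 0.3], np.float64(-0.067))
([43.3, 13.8, 0.3], np.float64(-0.067))
([42.3, 16.6, 0.3], np.float64(-0.067))
([41.1, 19.4, 0.3], np.float64(-0.067))
([39.7, 22.1, 0.3], np.float64(-0.067))
```

{"method": "arm_command", "body": {
  "plan": [
    {"dp": [45,8,0],"spin": -0.067},
    {"dp": [44,11,-8],"spin": -0.067},
    {"dp": [43,14,-8],"spin": -0.067},
    {"dp": [32,17,-8],"spin": -0.067},
    {"dp": [20,19,-8],"spin": -0.067}
  ]
}}

```text
clock: 7.1
position: [0.5382, -0.1034, 0.4087]
ee_rot: [0.151, 0.989, -0.001, -0.0]
ft_force: [0.8, -0.3, 0.5]
grip_width: 1.002
grasp_force: 0.0
```

{"method": "arm_command", "body": {
  "plan": [
    {"dp": [10,22,-6],"spin": -0.067},
    {"dp": [0,0,0],"spin": 0},
    {"dp": [0,0,0],"spin": 0}
  ]
}}

```text
clock: 7.4
position: [0.5374, -0.0808, 0.4144]
ee_rot: [0.119, 0.993, -0.0, 0.0]
ft_force: [0.4, -1.1, 0.2]
grip_width: 0.998
grasp_force: 0.0
```

```bash
python3 - <<'E'
from h import *
o,p,R,y=st(); print(o['clock'],p.round(4),round(y,3),np.round(o['joint_pos'],2)); np.savez('w2.npz',p=p,R=R)
im=viewer.camera('wrist'); cv2.imwrite('pics/w2.png',im)
find('wrist','drive_shoulder','trough_end','drive_ball')
find('top','drive_shoulder','trough_end')
E
```

```text
7.4 [ 0.5374 -0.0808  0.4144] 2.903 [ 0.76  0.23 -0.8   1.63  0.17  1.35  1.27]
drive_shoulder [([0.6535, -0.0719, 0.0855], 0.85), ([0.5404, 0.2263, 0.0083], 0.72), ([0.6898, 0.0901, 0.057], 0.16)]
trough_end [([0.6487, -0.0727, 0.082], 0.91)]
drive_ball [([0.6312, -0.0729, 0.0721], 0.46)]
drive_shoulder [([0.68, -0.0849, 0.1505], 0.83)]
trough_end [([0.6803, -0.084, 0.1516], 0.8), ([0.4255, -0.3403, 0.0644], 0.55)]
```

View pics/w2.png

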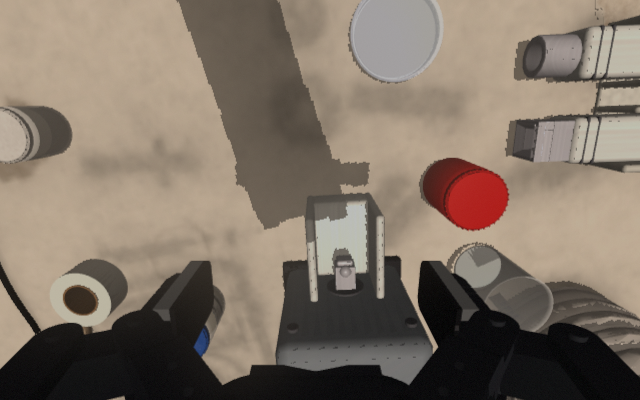

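The trough mouth is at about (342,198) and the square drive with its ball at (345,271). The square hub is at (545,138), and the jar now stands at lower left. A zoomed crop of the trough will give its axis.

```bash
python3 - <<'E'
from h import *
im=cv2.imread('pics/w2.png'); a=cv2.resize(im[185:310,290:400],(528,600),interpolation=cv2.INTER_CUBIC)
cv2.imwrite('pics/crop2.png',a)
E
```

```text
(no output)
```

View pics/crop2.png

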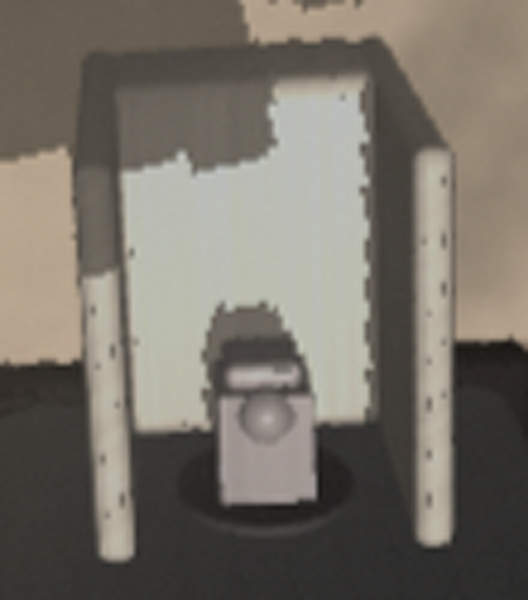

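```bash
python3 - <<'E'
from h import *
d=np.load('w2.npz'); p,R=d['p'],d['R']
f=lambda u,v,z: ray('wrist',(290+(u+.5)/4.8-.5,185+(v+.5)/4.8-.5),z,(p,R))
L0,L1,R0,R1=f(97,163,.088),f(115.5,558,.088),f(433.5,150,.088),f(434,545,.088)
print('widths',np.linalg.norm(L0-R0),np.linalg.norm(L1-R1),'len',np.linalg.norm(L0-L1),np.linalg.norm(R0-R1))
for a,b in ((L0,L1),(R0,R1)): print('yaw',np.arctan2(*(b-a)[[1,0]]))
print('front mid',(L0+R0)/2,'root mid',(L1+R1)/2)
m=(L0+R0)/2; n=(L1+R1)/2; yw=np.arctan2(*(n-m)[[1,0]]); print('yaw mid',yw)
cr=(L0-R0)[:2]; print('perp yaw',np.arctan2(-cr[0],cr[1])); cr=(L1-R1)[:2]; print(np.arctan2(-cr[0],cr[1]))
a,b=f(267.5,395,.07),f(267.5,500,.07); print('drive',a,b,np.arctan2(*(b-a)[[1,0]]),np.linalg.norm(a-b)); print('ball',f(267,415,.0745))
# top camera check, housing top edges (crop1 scale 4, offset 185,100), z=.155
t=lambda u,v,z: ray('top',(185+(u+.5)/4-.5,100+(v+.5)/4-.5),z)
A,B,C,D=t(545,42,.155),t(718,72,.155),t(520,210,.155),t(690,245,.155)
print('housing yaw',np.arctan2(*((A-C)[[1,0]])),np.arctan2(*((B-D)[[1,0]])),'c',(A+B+C+D)/4,np.linalg.norm(A-B),np.linalg.norm(A-C))
E
```

```text
widths 0.06268927378645069 0.06379505687701506 len 0.08367075811650303 0.08333727960557923
yaw -0.1986925663879182
yaw -0.18543659541816548
front mid [ 0.56995719 -0.06191461  0.088     ] root mid [ 0.65192374 -0.07785509  0.088     ]
yaw mid -0.19207781573369212
perp yaw 2.943463700626542
2.9487960791657977
drive [ 0.62705173 -0.07234784  0.07      ] [ 0.65082326 -0.07752517  0.07      ] -0.2144468349500846 0.024328797188880806
ball [ 0.62912331 -0.07328806  0.0745    ]
housing yaw -0.12708983599954782 -0.15370382522848539 c [ 0.71988581 -0.09233602  0.155     ] 0.12561438513994325 0.12488390961301817
```

```bash
python3 - <<'E'
from h import *
go(.57,.235,.36,1.4)
E
```

```text
t 7.7 at [ 0.5371 -0.0818  0.4138] yaw 2.9007 d [ 32.9 316.8 -53.8] spin 1.501 n 11
([4.0, 28.7, 4.9], np.float64(0.136))
([7.8, 27.9, 4.9], np.float64(0.136))
([11.5, 26.6, 4.9], np.float64(0.136))
([15.1, 24.7, 4.9], np.float64(0.136))
([18.3, 22.5, 4.9], np.float64(0.136))
([21.2, 19.8, 4.9], np.float64(0.136))
([23.7, 16.7, 4.9], np.float64(0.136))
([25.7, 13.3, 4.9], np.float64(0.136))
([27.3, 9.7, 4.9], np.float64(0.136))
([28.3, 5.9, 4.9], np.float64(0.136))
([28.9, 2.0, 4.9], np.float64(0.136))
```

{"method": "arm_command", "body": {
  "plan": [
    {"dp": [4,29,5],"spin": 0.136},
    {"dp": [8,28,5],"spin": 0.136},
    {"dp": [11,27,5],"spin": 0.136},
    {"dp": [15,25,5],"spin": 0.136},
    {"dp": [18,22,5],"spin": 0.136}
  ],
  "grip": -0.53
}}

```text
clock: 8.2
position: [0.5525, 0.064, 0.3888]
ee_rot: [0.447, 0.895, -0.0, -0.0]
ft_force: [0.4, -0.5, -0.4]
grip_width: 0.768
grasp_force: 0.0
```

{"method": "arm_command", "body": {
  "plan": [
    {"dp": [21,20,5],"spin": 0.136},
    {"dp": [24,17,5],"spin": 0.136},
    {"dp": [26,13,5],"spin": 0.136},
    {"dp": [27,10,5],"spin": 0.136},
    {"dp": [28,6,5],"spin": 0.136}
  ]
}}

```text
clock: 8.7
position: [0.5675, 0.2081, 0.3636]
ee_rot: [0.72, 0.694, -0.0, -0.0]
ft_force: [-0.1, -0.7, -0.2]
grip_width: 0.77
grasp_force: 0.0
```

{"method": "arm_command", "body": {
  "plan": [
    {"dp": [29,2,5],"spin": 0.136},
    {"dp": [0,0,0],"spin": 0},
    {"dp": [0,0,0],"spin": 0}
  ]
}}

```text
clock: 9.0
position: [0.5699, 0.2366, 0.3587]
ee_rot: [0.762, 0.647, -0.0, -0.0]
ft_force: [-0.5, -1.0, -0.4]
grip_width: 0.765
grasp_force: 0.0
```

```bash
python3 - <<'E'
from h import *
o,p,R,y=st(); print(o['clock'],p.round(4),round(y,3),o['grip_width'],np.round(o['joint_pos'],2)); np.savez('w3.npz',p=p,R=R)
im=viewer.camera('wrist'); cv2.imwrite('pics/w3.png',im)
find('wrist','cartridge_center','cartridge_mouth','rack_mouth','round_cartridge_center')
E
```

```text
9.0 [0.5699 0.2366 0.3587] 1.408 0.7653702717270897 [ 0.06  0.43 -0.69  1.52  0.28  1.3  -0.82]
cartridge_center [([0.5786, 0.2382, 0.0497], 0.68)]
cartridge_mouth [([0.5766, 0.238, 0.0485], 0.59)]
rack_mouth [([0.5734, 0.239, 0.0502], 0.67), ([0.544, 0.2979, 0.0502], 0.6)]
round_cartridge_center [([0.4991, 0.2597, 0.0461], 0.87)]
```

View pics/w3.png

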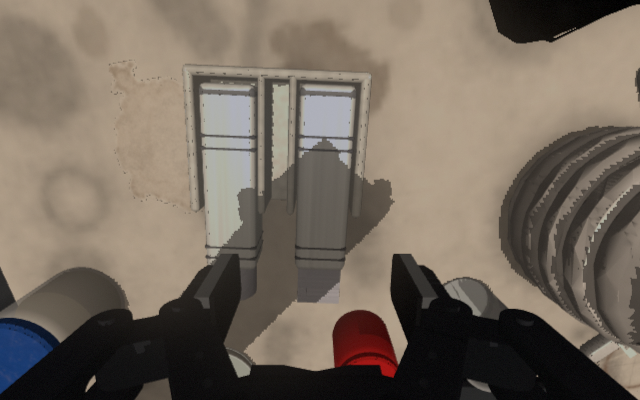

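The square cartridge is the right-hand one: body columns about 298–350, tail at row 83, hub front at row 302. The red jar stands beyond its mouth. I'll get the edges numerically.

```bash
python3 - <<'E'
from h import *
d=np.load('w3.npz'); p,R=d['p'],d['R']
g=cv2.cvtColor(cv2.imread('pics/w3.png'),cv2.COLOR_BGR2GRAY).astype(float)
for v in (100,120,175,190,205,222,235,245,285,295):
    s=g[v-3:v+4].mean(0); dx=np.gradient(s); c=np.arange(285,372)
    k=sorted(c[np.argsort(-abs(dx[c]))[:8]]); print(v,[(int(i),int(round(dx[i]))) for i in k])
s=g[60:320,315:325].mean(1); dx=np.gradient(s); k=np.argsort(-abs(dx))[:14]; print(sorted([(int(i+60),int(dx[i])) for i in k]))
f=lambda u,v,z: ray('wrist',(u,v),z,(p,R)).round(4)
for uv in ((327,100),(321.5,240),(320,268)): print(uv,f(*uv,.05))
print('hub front',f(319,302,.047),'tail',f(327,83,.05))
E
```

```text
100 [(288, -33), (295, -30), (296, -27), (300, 32), (301, 27), (354, -24), (355, -28), (360, 30)]
120 [(287, -24), (295, -30), (299, 28), (300, 26), (353, -32), (354, -29), (358, 26), (359, 23)]
175 [(294, -9), (349, -11), (350, -12), (354, 16), (355, 12), (357, 15), (358, 11), (364, 12)]
190 [(286, -7), (293, -10), (296, 7), (297, 10), (298, 7), (348, -11), (349, -12), (353, 10)]
205 [(292, -8), (293, -8), (295, 7), (298, 7), (347, -11), (348, -12), (352, 11), (360, -7)]
222 [(295, -6), (297, 8), (298, 5), (343, -3), (344, -3), (345, -6), (346, -10), (347, -4)]
235 [(295, -6), (297, 8), (345, -10), (363, 6), (364, 9), (365, 10), (368, 8), (369, 6)]
245 [(294, -14), (295, -12), (344, -9), (353, 6), (354, 9), (355, 11), (356, 7), (359, 6)]
285 [(331, 6), (332, 7), (333, 9), (334, 9), (335, 9), (336, 8), (338, 5), (339, 6)]
295 [(320, 8), (321, 9), (322, 4), (324, 8), (325, 8), (326, 10), (327, 8), (340, 6)]
[(71, 19), (80, -26), (84, 31), (85, 29), (90, -27), (91, -28), (95, 32), (96, 26), (135, -27), (136, -37), (138, 31), (247, -19), (258, -20), (260, 21)]
(327, 100) [0.5891 0.3064 0.05  ]
(321.5, 240) [0.5669 0.1935 0.05  ]
(320, 268) [0.5615 0.1676 0.05  ]
hub front [0.555  0.1325 0.047 ] tail [0.5909 0.3186 0.05  ]
```

```bash
python3 - <<'E'
from h import *
go(.566,.1885,.25,1.378,45)
E
```

```text
t 9.25 at [0.5703 0.235  0.3593] yaw 1.4047 d [  -4.3  -46.5 -109.3] spin 0.027 n 3
([-15.5, 1.1, 36.4], np.float64(0.009))
([-15.5, 1.3, 36.4], np.float64(0.009))
([-15.5, 1.4, 36.4], np.float64(0.009))
```

{"method": "arm_command", "body": {
  "plan": [
    {"dp": [-16,1,36],"spin": 0.009},
    {"dp": [-16,1,36],"spin": 0.009},
    {"dp": [-15,2,37],"spin": 0.009},
    {"dp": [0,0,0],"spin": 0},
    {"dp": [0,0,0],"spin": 0}
  ]
}}

```text
clock: 9.75
position: [0.566, 0.1892, 0.2511]
ee_rot: [0.772, 0.636, 0.0, -0.0]
ft_force: [0.5, 0.2, 1.0]
grip_width: 0.765
grasp_force: 0.0
```

```bash
python3 - <<'E'
from h import *
o,p,R,y=st(); 
im=viewer.camera('wrist'); cv2.imwrite('pics/w4.png',im)
find('wrist','cartridge_center')
f=lambda u,v,z: ray('wrist',(u,v),z,(p,R))
# body edges, numerically
g=cv2.cvtColor(im,cv2.COLOR_BGR2GRAY).astype(float)
for v in (60,100,150,200,230):
    s=g[v-3:v+4].mean(0); dx=np.gradient(s); c=np.arange(255,385); k=sorted(c[np.argsort(-abs(dx[c]))[:10]]); print(v,[(int(i),int(round(dx[i]))) for i in k])
go(.566,.1885,.183,1.378,30)
E
```

```text
cartridge_center [([0.5799, 0.2361, 0.0499], 0.82)]
60 [(263, -15), (264, -22), (265, -16), (272, 14), (273, 22), (274, 20), (363, -17), (364, -19), (372, 20), (373, 20)]
100 [(265, -24), (266, -19), (273, 26), (274, 22), (361, -19), (362, -29), (363, -19), (370, 23), (371, 23), (376, 19)]
150 [(255, -31), (266, -21), (267, -22), (274, 27), (275, 23), (323, -21), (359, -24), (360, -31), (367, 20), (368, 22)]
200 [(261, -14), (262, -17), (263, -15), (264, -8), (274, -7), (276, 7), (357, -9), (376, 8), (379, 18), (380, 14)]
230 [(274, -7), (275, -5), (276, 5), (277, 6), (278, 3), (279, 2), (354, -2), (355, -8), (356, -9), (358, 2)]
t 9.85 at [0.5664 0.1906 0.2527] yaw 1.3798 d [ -0.4  -2.1 -69.7] spin 0.002 n 3
([-0.7, 0.0, 23.2], np.float64(0.001))
([-0.7, 0.0, 23.2], np.float64(0.001))
([-0.7, 0.0, 23.2], np.float64(0.001))
```

View pics/w4.png

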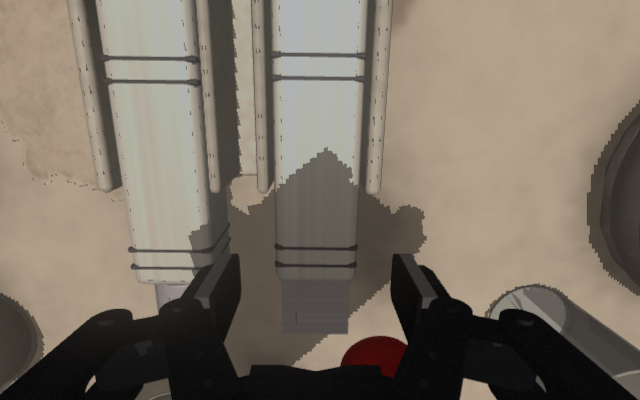

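The gripper is centred on the square cartridge (body columns 275–359, hub front at row 333), with the rack wall ends at row ~190 well clear of the fingers. Going down.

{"method": "arm_command", "body": {
  "plan": [
    {"dp": [-1,1,25],"spin": 0},
    {"dp": [-1,0,25],"spin": 0},
    {"dp": [0,0,19],"spin": 0},
    {"dp": [0,0,0],"spin": 0}
  ]
}}

```text
clock: 10.25
position: [0.5661, 0.1878, 0.1807]
ee_rot: [0.771, 0.637, -0.0, -0.0]
ft_force: [0.1, 0.2, 0.4]
grip_width: 0.767
grasp_force: 0.0
```

{"method": "arm_command", "body": {
  "plan": [
    {"dp": [0,0,0],"spin": 0},
    {"dp": [0,0,0],"spin": 0},
    {"dp": [0,0,0],"spin": 0},
    {"dp": [0,0,0],"spin": 0},
    {"dp": [0,0,0],"spin": 0}
  ],
  "grip": 1,
  "newtons": 90
}}

```text
clock: 10.75
position: [0.5671, 0.188, 0.1836]
ee_rot: [0.772, 0.636, 0.002, 0.001]
ft_force: [-1.4, -0.1, 6.2]
grip_width: 0.505
grasp_force: 92.2
```

{"method": "arm_command", "body": {
  "plan": [
    {"dp": [0,0,-10],"spin": 0},
    {"dp": [0,0,-20],"spin": 0},
    {"dp": [0,0,-30],"spin": 0},
    {"dp": [0,0,-40],"spin": 0},
    {"dp": [0,0,-20],"spin": 0}
  ]
}}

```text
clock: 11.25
position: [0.5666, 0.1876, 0.3055]
ee_rot: [0.772, 0.636, 0.002, 0.001]
ft_force: [0.3, 0.1, -3.0]
grip_width: 0.506
grasp_force: 92.3
```

```bash
python3 - <<'E'
from h import *
o=st()[0]; print(o['grip_width'],o['ft_force'],o['torque'])
# cartridge target: centre at (.50,-.215), yaw -.194 ; grip 38 mm ahead of centre
u=np.array([np.cos(-.194),np.sin(-.194)]); g=np.array([.47,-.19])+.038*u; print(g)
go(g[0],g[1],.303,2.948)
E
```

```text
0.5056594034228902 [ 0.26690101  0.0835503  -3.00669683] [-0.12472787 -0.0217347   0.06128551]
[ 0.50728716 -0.19732584]
t 11.25 at [0.5666 0.1876 0.3055] yaw 1.3791 d [ -59.4 -384.9   -2.5] spin -1.569 n 12
([-32.4, 1.3, 0.2], np.float64(-0.131))
([-32.3, -3.0, 0.2], np.float64(-0.131))
([-31.7, -7.2, 0.2], np.float64(-0.131))
([-30.4, -11.2, 0.2], np.float64(-0.131))
([-28.7, -15.1, 0.2], np.float64(-0.131))
([-26.5, -18.7, 0.2], np.float64(-0.131))
([-23.8, -22.0, 0.2], np.float64(-0.131))
([-20.8, -24.9, 0.2], np.float64(-0.131))
([-17.3, -27.4, 0.2], np.float64(-0.131))
([-13.6, -29.5, 0.2], np.float64(-0.131))
([-9.7, -31.0, 0.2], np.float64(-0.131))
([-5.5, -32.0, 0.2], np.float64(-0.131))
```

{"method": "arm_command", "body": {
  "plan": [
    {"dp": [-32,1,0],"spin": -0.131},
    {"dp": [-32,-3,0],"spin": -0.131},
    {"dp": [-32,-7,0],"spin": -0.131},
    {"dp": [-30,-11,0],"spin": -0.131},
    {"dp": [-29,-15,0],"spin": -0.131}
  ]
}}

```text
clock: 11.75
position: [0.5415, 0.0263, 0.3022]
ee_rot: [0.524, 0.852, -0.0, 0.0]
ft_force: [0.7, -0.7, -3.1]
grip_width: 0.505
grasp_force: 92.2
```

{"method": "arm_command", "body": {
  "plan": [
    {"dp": [-27,-19,0],"spin": -0.131},
    {"dp": [-24,-22,0],"spin": -0.131},
    {"dp": [-21,-25,0],"spin": -0.131},
    {"dp": [-17,-27,0],"spin": -0.131},
    {"dp": [-14,-29,0],"spin": -0.131}
  ]
}}

```text
clock: 12.25
position: [0.5178, -0.1343, 0.3022]
ee_rot: [0.222, 0.975, -0.0, 0.0]
ft_force: [0.5, -0.7, -3.1]
grip_width: 0.506
grasp_force: 92.2
```

{"method": "arm_command", "body": {
  "plan": [
    {"dp": [-10,-31,0],"spin": -0.131},
    {"dp": [-5,-32,0],"spin": -0.131},
    {"dp": [0,0,0],"spin": 0},
    {"dp": [0,0,0],"spin": 0}
  ]
}}

```text
clock: 12.65
position: [0.5081, -0.198, 0.3019]
ee_rot: [0.097, 0.995, -0.0, 0.0]
ft_force: [0.6, 0.2, -2.3]
grip_width: 0.503
grasp_force: 92.3
```

```bash
python3 - <<'E'
from h import *
o=st()[0]; print(o['grip_width'],o['grasp_force'],o['ft_force'],np.round(o['joint_pos'],2))
go(.507,-.197,.20,2.948,40)
E
```

```text
0.5031833096905661 92.32787132263184 [ 0.5716792   0.18322304 -2.29732662] [ 0.97  0.34 -0.8   1.77  0.27  1.14  1.46]
t 12.65 at [ 0.5081 -0.198   0.3019] yaw 2.948 d [  -1.1    1.  -101.9] spin 0.0 n 3
([0.4, 0.2, 34.0], np.float64(0.0))
([0.4, 0.2, 34.0], np.float64(0.0))
([0.4, 0.2, 34.0], np.float64(0.0))
```

{"method": "arm_command", "body": {
  "plan": [
    {"dp": [0,0,40],"spin": 0},
    {"dp": [0,0,40],"spin": 0},
    {"dp": [0,0,28],"spin": 0},
    {"dp": [0,0,8],"spin": 0},
    {"dp": [0,0,3],"spin": 0}
  ]
}}

```text
clock: 13.15
position: [0.5087, -0.1963, 0.1824]
ee_rot: [0.095, 0.995, 0.0, -0.0]
ft_force: [1.0, 0.4, -3.0]
grip_width: 0.505
grasp_force: 92.3
```

{"method": "arm_command", "body": {
  "plan": [
    {"dp": [0,0,3],"spin": 0},
    {"dp": [0,0,2],"spin": 0},
    {"dp": [0,0,0],"spin": 0}
  ]
}}

```text
clock: 13.45
position: [0.5088, -0.1975, 0.1781]
ee_rot: [0.095, 0.995, -0.0, 0.001]
ft_force: [-0.2, 0.6, -2.8]
grip_width: 0.5
grasp_force: 92.4
```

{"method": "arm_command", "body": {
  "plan": [
    {"dp": [0,0,2],"spin": 0},
    {"dp": [0,0,0],"spin": 0}
  ]
}}

```text
clock: 13.65
position: [0.509, -0.1974, 0.1775]
ee_rot: [0.095, 0.995, -0.001, 0.0]
ft_force: [-9.2, 2.6, 21.4]
grip_width: 0.502
grasp_force: 95.1
```

{"method": "arm_command", "body": {
  "plan": [
    {"dp": [0,0,-1],"spin": 0},
    {"dp": [0,0,0],"spin": 0},
    {"dp": [0,0,0],"spin": 0},
    {"dp": [0,0,0],"spin": 0}
  ],
  "grip": -1
}}

```text
clock: 14.05
position: [0.5084, -0.1974, 0.1763]
ee_rot: [0.095, 0.995, -0.0, 0.0]
ft_force: [-0.1, 0.7, -1.2]
grip_width: 0.999
grasp_force: 0.0
```

{"method": "arm_command", "body": {
  "plan": [
    {"dp": [0,0,-20],"spin": 0},
    {"dp": [0,0,-45],"spin": 0},
    {"dp": [10,0,-40],"spin": 0},
    {"dp": [20,0,0],"spin": 0},
    {"dp": [0,0,0],"spin": 0}
  ]
}}

```text
clock: 14.55
position: [0.4778, -0.1916, 0.282]
ee_rot: [0.095, 0.995, -0.001, 0.0]
ft_force: [-0.4, -0.1, -0.2]
grip_width: 1.0
grasp_force: 0.0
```

```bash
python3 - <<'E'
from h import *
o,p,R,y=st(); print(o['clock'],p.round(4),round(y,3),o['grip_width'],np.round(o['joint_pos'],2)); np.savez('w5.npz',p=p,R=R)
im=viewer.camera('wrist'); cv2.imwrite('pics/w5.png',im)
find('wrist','cartridge_center','cartridge_mouth')
E
```

```text
14.55 [ 0.4778 -0.1916  0.282 ] 2.95 1.0003747245643666 [ 1.01  0.3  -0.81  1.86  0.25  1.08  1.48]
cartridge_center [([0.457, -0.189, 0.0437], 0.58)]
cartridge_mouth [([0.4526, -0.1882, 0.0426], 0.56)]
```

View pics/w5.png

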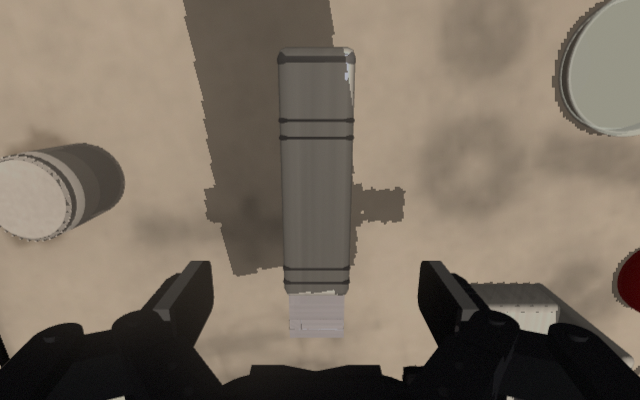

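The cartridge lies flat and aligned with the tool: tail at row ~50, hub front at row 337, centre column ~316.5. Working out the tail grasp.

```bash
python3 - <<'E'
from h import *
d=np.load('w5.npz'); p,R=d['p'],d['R']
t=ray('wrist',(316.5,52),.044,(p,R)); m=ray('wrist',(316.5,337),.041,(p,R)); print(t,m,np.linalg.norm(t-m),np.arctan2(*(m-t)[[1,0]]))
c=(t+m)/2; u=(m-t)[:2]/np.linalg.norm((m-t)[:2]); g=c[:2]-u*.055; print('c',c,'g',g)
go(g[0],g[1],.25,2.948); go(g[0],g[1],.18,2.948)
E
```

```text
[ 0.38127345 -0.17303937  0.044     ] [ 0.56396188 -0.20814434  0.041     ] 0.18605488468344486 -0.1898435601052044
c [ 0.47261766 -0.19059185  0.0425    ] g [ 0.41860581 -0.18021306]
t 14.7 at [ 0.479  -0.1919  0.2808] yaw 2.9505 d [-60.4  11.7 -30.8] spin 0.003 n 2
([30.8, -0.0, 15.4], np.float64(0.001))
([30.8, -0.1, 15.4], np.float64(0.001))
t 14.7 at [ 0.479  -0.1919  0.2808] yaw 2.9505 d [ -60.4   11.7 -100.8] spin 0.003 n 3
([20.5, -0.0, 33.6], np.float64(0.001))
([20.5, -0.0, 33.6], np.float64(0.001))
([20.5, -0.0, 33.6], np.float64(0.001))
```

{"method": "arm_command", "body": {
  "plan": [
    {"dp": [31,0,10],"spin": 0},
    {"dp": [30,0,15],"spin": 0},
    {"dp": [0,0,35],"spin": 0},
    {"dp": [0,0,35],"spin": 0},
    {"dp": [0,0,4],"spin": 0}
  ]
}}

```text
clock: 15.2
position: [0.4177, -0.1794, 0.1787]
ee_rot: [0.095, 0.995, 0.002, -0.003]
ft_force: [-0.5, 0.5, 0.4]
grip_width: 0.999
grasp_force: 0.0
```

{"method": "arm_command", "body": {
  "plan": [
    {"dp": [0,0,0],"spin": 0},
    {"dp": [0,0,0],"spin": 0}
  ]
}}

```text
clock: 15.4
position: [0.42, -0.1801, 0.1833]
ee_rot: [0.095, 0.995, 0.0, 0.001]
ft_force: [1.5, 0.5, 0.3]
grip_width: 1.001
grasp_force: 0.0
```

{"method": "arm_command", "body": {
  "plan": [
    {"dp": [0,0,0],"spin": 0},
    {"dp": [0,0,0],"spin": 0},
    {"dp": [0,0,0],"spin": 0},
    {"dp": [0,0,0],"spin": 0},
    {"dp": [0,0,0],"spin": 0}
  ],
  "grip": 1,
  "newtons": 110
}}

```text
clock: 15.9
position: [0.4195, -0.1803, 0.1832]
ee_rot: [0.095, 0.995, -0.001, 0.001]
ft_force: [-2.9, 0.2, 9.9]
grip_width: 0.503
grasp_force: 112.0
```

```bash
python3 - <<'E'
from h import *
o,p,R,y=st(); print(o['clock'],p.round(4),round(y,4),o['grip_width'],o['ft_force'])
E
```

```text
15.9 [ 0.4195 -0.1803  0.1832] 2.9507 0.5027543346914646 [-2.89820361  0.22342819  9.89373125]
```

{"method": "arm_command", "body": {
  "plan": [
    {"dp": [0,0,-15],"spin": 0},
    {"dp": [0,0,-30],"spin": 0},
    {"dp": [0,0,-35],"spin": 0},
    {"dp": [0,0,-30],"spin": 0},
    {"dp": [0,0,-10],"spin": 0}
  ]
}}

```text
clock: 16.4
position: [0.4197, -0.1799, 0.3055]
ee_rot: [0.095, 0.995, -0.001, 0.002]
ft_force: [0.0, 0.4, -3.8]
grip_width: 0.499
grasp_force: 112.2
```

```bash
python3 - <<'E'
from h import *
o,p,R,y=st(); print(o['clock'],p.round(4),round(y,4),o['grip_width'],o['ft_force'],o['torque'])
go(.4468,-.0374,.303,np.pi-.194,36)
E
```

```text
16.4 [ 0.4197 -0.1799  0.3055] 2.9511 0.49904113794219956 [ 0.01366536  0.35078807 -3.79228481] [ 0.01299774  0.09905304 -0.02118503]
t 16.4 at [ 0.4197 -0.1799  0.3055] yaw 2.9511 d [ 27.1 142.5  -2.5] spin 0.004 n 5
([0.1, 29.0, 0.5], np.float64(0.001))
([0.1, 29.0, 0.5], np.float64(0.001))
([0.1, 29.0, 0.5], np.float64(0.001))
([0.1, 29.0, 0.5], np.float64(0.001))
([0.1, 29.0, 0.5], np.float64(0.001))
```

{"method": "arm_command", "body": {
  "plan": [
    {"dp": [0,29,0.5],"spin": 0.001},
    {"dp": [0,29,0.5],"spin": 0.001},
    {"dp": [0,29,0.5],"spin": 0.001},
    {"dp": [0,29,0.5],"spin": 0.001},
    {"dp": [0,29,0.5],"spin": 0}
  ]
}}

```text
clock: 16.9
position: [0.4464, -0.0366, 0.2992]
ee_rot: [0.097, 0.995, -0.0, -0.001]
ft_force: [0.2, 0.4, -3.2]
grip_width: 0.499
grasp_force: 112.2
```

{"method": "arm_command", "body": {
  "plan": [
    {"dp": [0,0,0],"spin": 0},
    {"dp": [0,0,0],"spin": 0},
    {"dp": [0,0,0],"spin": 0}
  ]
}}

```text
clock: 17.2
position: [0.4465, -0.0386, 0.2993]
ee_rot: [0.098, 0.995, -0.0, -0.0]
ft_force: [-0.3, -0.4, -2.6]
grip_width: 0.499
grasp_force: 112.5
```

```bash
python3 - <<'E'
from h import *
o,p,R,y=st(); print(o['clock'],p.round(4),round(y,4),o['ft_force'],np.round(o['joint_pos'],2)); np.savez('w6.npz',p=p,R=R)
im=viewer.camera('wrist'); cv2.imwrite('pics/w6.png',im)
s=viewer.camera('side'); cv2.imwrite('pics/s6.png',s)
a=cv2.resize(im[200:400,140:500],(540,300)); b=cv2.resize(s[130:290,180:400],(413,300)); 
cv2.imwrite('pics/m6.png',cv2.resize(np.vstack([a,cv2.copyMakeBorder(b,0,0,0,127,cv2.BORDER_CONSTANT)]),(540,600)))
u=np.array([np.cos(-.194),np.sin(-.194)]); S=np.array([.6519,-.0777]); r=p[:2]-S; print('along',r@u,'lat',r@[-u[1],u[0]])
E
```

```text
17.2 [ 0.4465 -0.0386  0.2993] 2.9458 [-0.27004441 -0.43611281 -2.64367418] [ 0.94  0.13 -0.99  2.    0.12  1.08  1.27]
along -0.20911900967105795 lat -0.0011913960834629604
```

View pics/m6.png

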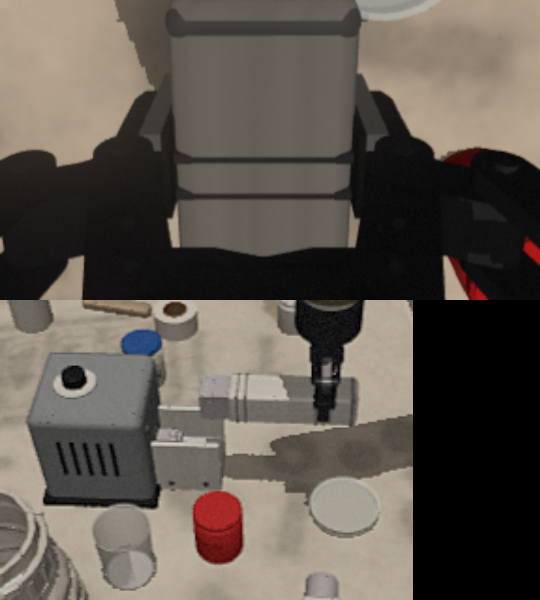

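The cartridge is level and lined up above the trough. Lowering it to drive height.

{"method": "arm_command", "body": {
  "plan": [
    {"dp": [0,0.5,25],"spin": 0},
    {"dp": [0,0,25],"spin": 0},
    {"dp": [0,0,20],"spin": 0},
    {"dp": [0,0,7],"spin": 0},
    {"dp": [0,0,0],"spin": 0}
  ]
}}

```text
clock: 17.8
position: [0.4466, -0.0377, 0.2222]
ee_rot: [0.098, 0.995, 0.0, -0.001]
ft_force: [0.7, 0.6, -3.6]
grip_width: 0.497
grasp_force: 112.6
```

{"method": "arm_command", "body": {
  "plan": [
    {"dp": [0,0,0],"spin": 0},
    {"dp": [0,0,0],"spin": 0}
  ]
}}

```text
clock: 18.0
position: [0.4474, -0.0374, 0.2237]
ee_rot: [0.097, 0.995, -0.0, 0.001]
ft_force: [-0.5, 0.3, -2.7]
grip_width: 0.497
grasp_force: 112.6
```

```bash
python3 - <<'E'
from h import *
o,p,R,y=st(); print(o['clock'],p.round(4),round(y,4),o['ft_force'])
u=np.array([np.cos(-.194),np.sin(-.194)]); S=np.array([.6519,-.0777]); r=p[:2]-S; print('along',r@u,'lat',r@[-u[1],u[0]])
s=viewer.camera('side'); 
o,p,R,y=st(); r=p[:2]-S; print(p.round(4),'along',r@u,'lat',r@[-u[1],u[0]])
E
```

```text
18.0 [ 0.4474 -0.0374  0.2237] 2.9464 [-0.54485854  0.26973804 -2.70748373]
along -0.20844079348797573 lat 8.512744465377823e-05
[ 0.4474 -0.0374  0.2236] along -0.20847680097299548 lat 9.64565409673767e-05
```

{"method": "arm_command", "body": {
  "plan": [
    {"dp": [-8,0,1.5],"spin": 0},
    {"dp": [-10,0,0],"spin": 0},
    {"dp": [-10,0,0],"spin": 0},
    {"dp": [-4,0,0],"spin": 0},
    {"dp": [-4,0,0],"spin": 0}
  ]
}}

```text
clock: 18.55
position: [0.4828, -0.0442, 0.2211]
ee_rot: [0.097, 0.995, 0.0, -0.0]
ft_force: [-0.6, -0.2, -2.6]
grip_width: 0.499
grasp_force: 112.6
```

{"method": "arm_command", "body": {
  "plan": [
    {"dp": [-3,0,0],"spin": 0},
    {"dp": [-3,0,0],"spin": 0}
  ]
}}

```text
clock: 18.75
position: [0.4878, -0.0452, 0.221]
ee_rot: [0.097, 0.995, -0.0, -0.001]
ft_force: [-7.2, 1.0, 0.4]
grip_width: 0.501
grasp_force: 112.8
```

{"method": "arm_command", "body": {
  "plan": [
    {"dp": [-3,0,0],"spin": 0},
    {"dp": [-3,0,0],"spin": 0},
    {"dp": [-3,0,0],"spin": 0}
  ]
}}

```text
clock: 19.05
position: [0.4971, -0.047, 0.2215]
ee_rot: [0.097, 0.995, -0.0, 0.0]
ft_force: [-3.3, 0.4, 1.9]
grip_width: 0.498
grasp_force: 112.9
```

{"method": "arm_command", "body": {
  "plan": [
    {"dp": [-3,0,0],"spin": 0},
    {"dp": [-3,0,0],"spin": 0}
  ]
}}

```text
clock: 19.25
position: [0.5033, -0.0484, 0.2214]
ee_rot: [0.097, 0.995, -0.0, 0.001]
ft_force: [-0.3, 0.0, -3.7]
grip_width: 0.501
grasp_force: 112.9
```

{"method": "arm_command", "body": {
  "plan": [
    {"dp": [-2,0,0],"spin": 0},
    {"dp": [0,0,0],"spin": 0}
  ]
}}

```text
clock: 19.45
position: [0.5054, -0.049, 0.2213]
ee_rot: [0.097, 0.995, 0.0, 0.001]
ft_force: [4.6, -1.5, -2.5]
grip_width: 0.499
grasp_force: 112.8
```

The force has reversed, so the ball is springing into the groove. Pushing until the shoulder stops it.

{"method": "arm_command", "body": {
  "plan": [
    {"dp": [-1.5,0,0],"spin": 0},
    {"dp": [0,0,0],"spin": 0}
  ]
}}

```text
clock: 19.65
position: [0.506, -0.049, 0.2211]
ee_rot: [0.097, 0.995, -0.0, -0.001]
ft_force: [-3.3, -0.1, 0.1]
grip_width: 0.502
grasp_force: 113.0
```

{"method": "arm_command", "body": {
  "plan": [
    {"dp": [-1.5,0,0],"spin": 0},
    {"dp": [0,0,0],"spin": 0}
  ]
}}

```text
clock: 19.85
position: [0.5065, -0.049, 0.2206]
ee_rot: [0.097, 0.995, -0.0, -0.002]
ft_force: [-10.0, 1.1, 4.4]
grip_width: 0.498
grasp_force: 113.5
```

{"method": "arm_command", "body": {
  "plan": [
    {"dp": [-2,0,0],"spin": 0},
    {"dp": [0,0,0],"spin": 0}
  ]
}}

```text
clock: 20.05
position: [0.5072, -0.0492, 0.2199]
ee_rot: [0.097, 0.995, -0.001, -0.004]
ft_force: [-18.8, 0.7, 5.8]
grip_width: 0.497
grasp_force: 113.9
```

Stalled firmly against the shoulder. Relaxing, releasing and withdrawing.

{"method": "arm_command", "body": {
  "plan": [
    {"dp": [3,0,0],"spin": 0},
    {"dp": [0,0,0],"spin": 0}
  ]
}}

```text
clock: 20.25
position: [0.5061, -0.0491, 0.2208]
ee_rot: [0.097, 0.995, -0.0, -0.001]
ft_force: [-4.5, 0.4, -2.0]
grip_width: 0.502
grasp_force: 112.9
```

{"method": "arm_command", "body": {
  "plan": [
    {"dp": [0,0,0],"spin": 0},
    {"dp": [0,0,0],"spin": 0},
    {"dp": [0,0,0],"spin": 0},
    {"dp": [0,0,0],"spin": 0}
  ],
  "grip": -1
}}

```text
clock: 20.65
position: [0.5071, -0.0491, 0.2214]
ee_rot: [0.097, 0.995, 0.0, 0.0]
ft_force: [-0.7, -0.4, 0.3]
grip_width: 1.001
grasp_force: 0.0
```

{"method": "arm_command", "body": {
  "plan": [
    {"dp": [0,0,-15],"spin": 0},
    {"dp": [0,0,-35],"spin": 0},
    {"dp": [0,0,-45],"spin": 0},
    {"dp": [0,0,-45],"spin": 0},
    {"dp": [0,0,-20],"spin": 0}
  ]
}}

```text
clock: 21.15
position: [0.5073, -0.0481, 0.3863]
ee_rot: [0.097, 0.995, -0.0, 0.003]
ft_force: [0.6, 0.7, -0.5]
grip_width: 1.001
grasp_force: 0.0
```

```bash
python3 - <<'E'
from h import *
o,p,R,y=st(); print(o['clock'],p.round(4),round(y,4),o['ft_force'],o['grip_width'])
im=viewer.camera('wrist'); s=viewer.camera('side')
a=cv2.resize(im,(480,300)); b=cv2.resize(s[110:390,180:460],(300,300),interpolation=cv2.INTER_CUBIC)
cv2.imwrite('pics/m7.png',np.hstack([a,b])); cv2.imwrite('pics/w7.png',im)
np.savez('w7.npz',p=p,R=R)
viewer.camera('top'); find('top','jar_a_center','petri_1_center','label_roll_center')
f=lambda u,v,z: ray('wrist',(u,v),z,(p,R)).round(4)
g=cv2.cvtColor(im,cv2.COLOR_BGR2GRAY).astype(float)
dx=np.gradient(g[:,312:322].mean(1)); k=np.argsort(-abs(dx))[:12]; print(sorted([(int(i),int(dx[i]),f(317,i,.082).tolist()) for i in k]))
E
```

```text
21.15 [ 0.5073 -0.0481  0.3863] 2.9478 [ 0.55566603  0.70442395 -0.52322826] 1.000917339228911
jar_a_center [([0.3139, 0.1394, 0.1049], 0.96), ([0.5835, 0.0668, 0.0735], 0.69), ([0.6631, -0.2537, 0.0735], 0.57)]
petri_1_center [([0.4247, 0.0458, 0.0148], 0.71)]
label_roll_center [([0.6142, -0.3672, 0.0363], 0.75)]
[(196, -24, [0.5105, -0.0477, 0.082]), (198, 24, [0.5122, -0.048, 0.082]), (243, 27, [0.551, -0.0556, 0.082]), (244, 29, [0.5519, -0.0558, 0.082]), (289, -33, [0.5941, -0.0639, 0.082]), (291, 33, [0.596, -0.0643, 0.082]), (292, 25, [0.597, -0.0645, 0.082]), (299, -33, [0.6039, -0.0659, 0.082]), (300, -26, [0.6049, -0.0661, 0.082]), (302, 34, [0.6069, -0.0664, 0.082]), (342, -46, [0.6484, -0.0745, 0.082]), (343, -27, [0.6495, -0.0747, 0.082])]
```

View pics/m7.png

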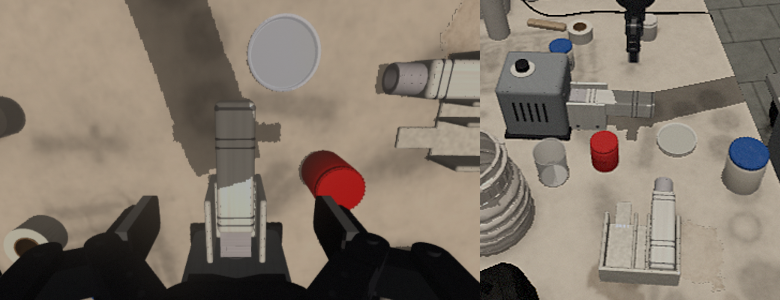

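The cartridge sits fully in the trough on the drive: hub end against the housing, straight, with the jar upright behind. The round cartridge is still in its rack bay. I'll check that the petri dish hasn't moved, then hand in.

```bash
python3 - <<'E'
from h import *
d=np.load('w7.npz'); print('petri',ray('wrist',(379,69),.015,(d['p'],d['R'])),'hub',ray('wrist',(317,342.5),.079,(d['p'],d['R'])))
d=np.load('w2.npz'); print('petri before',ray('wrist',(396,38),.015,(d['p'],d['R'])))
print(manip.hand_in())
E
```

```text
petri [0.42145887 0.02767639 0.015     ] hub [ 0.65127136 -0.07504618  0.079     ]
petri before [0.42834292 0.02587511 0.015     ]
the job is handed in; nothing more can be done
None
```

The square cartridge is on the drive, pushed hard against the shoulder. The push force fell off and briefly reversed as the ball seated, and I let go. The jar stands upright to one side, the round cartridge is still in the rack, and the job was handed in at about 21 s of the 72 s allowed. I rechecked only the label roll and petri dish: no shift beyond measurement error, a few mm. The beaker looked undisturbed in the last picture.

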